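# Slide the garnish cover past its spring catch until it locks open

## Task

Open the garnish station for service: with a fingertip press its long thumb bar down and keep it down while you push the steel cover along, past the nose of the spring catch, fully open. Then let go so that the bar springs back up and its nose stands in the cover's notch, holding the cover open; do not force the cover against the catch, and leave the mill, jar, bowl and spatula where they are.

Things in the scene. Friction and masses are not known exactly. Their poses are not given: they have to be found in the camera images.
- station: White box fixed to the counter. Origin: on the counter, mid-box (x -70 to +90, y -155 to +155 mm, top at 74 mm), z up. Its -x side faces away from the robot (yaw near 180 deg) and has a low ledge, x -124 to -70 mm, 52 mm high, out of which a black thumb bar stands. A steel cover plate (150 x 170 x 12 mm, top at 88 mm, cannot lift off) slides over a well along station +y. Rail at +x edge: 93 mm.
- cover (a joint): How far the cover has slid open along station +y, m: 0 shut, 0.095 fully open (hard stop). Starts ajar, 0 to 0.045; slides with 1 to 2 N. With the catch up its tooth runs against the nose at 0.057; it is past the nose from 0.089 on, where the released nose springs up into the notch behind the tooth and keeps the cover from sliding back.
- push_face (a point): Centre of the rear end face (46 wide, 12 mm tall) of the cover's steel flange; push it towards station +y. Moves with the cover: at cover value c it is at station x -95, y -95 + c, z 82 mm. The flange is level with the plate (z 76 to 88 mm, x -118 to -72 mm), 90 mm long, and passes 6 mm above the raised thumb bar, so a finger pressing the bar behind it can push it along.
- tooth (a point): Centre of the cover's tooth, a tab of the flange's section (46 x 20 x 12 mm) ahead of the flange, with a 24 mm open notch between them. Moves with the cover: at cover value c it is at station x -95, y 29 + c, z 82 mm.
- catch (a joint): How far the spring catch (one black piece: thumb bar and nose) is pressed straight down, m: 0 up, 0.012 fully down. Spring 4.8 N at the top, 9.6 N fully down; comes back by itself. The tooth clears the nose when it is down 6 mm or more (aim for 9).
- bar_mid (a point): Middle of the thumb bar's flat top, at station x -96, y -16 mm, 70 mm above the counter when up. The bar is 44 mm wide (station x -118 to -74) and 272 mm long (y -152 to +120) and can be pressed anywhere along its length, however off-centre, without tilting.
- nose_top (a point): Centre of the top of the nose, an upright block on the thumb bar near its +y end: station x -96 to -74 mm, y 96 to 108 mm, standing 12 mm above the bar, top 82 mm above the counter when up. Moves with the catch.
- mill: Bystander: dark wooden pepper mill, 54 mm wide, 138 mm tall, standing. Origin at the centre of its foot.
- jar: Bystander: jar with lid, 64 mm wide, 95 mm tall, standing. Origin at the centre of its foot.
- bowl: Bystander: steel bowl, 150 mm wide, 60 mm tall. Origin at the centre of its foot.
- spatula: Bystander: spatula 260 mm long lying flat on the counter along its x axis. Origin at the middle of its underside.

How it is judged:
By the outcome, as a careful person would: the job done as asked, in the order asked, and still so for the second after the job is handed in, with the robot touching nothing.
It also fails if it takes over 35 s, if anything falls off the work surface, if the arm or the gripper's body presses on something with over 40 N, if the wrist force passes 120 N, or if a joint passes its speed limit or range.

## Robot

A 7-joint arm with a two-finger parallel gripper is mounted at the origin on the work surface. World frame = base frame: x ahead of the robot, y to its left, z up, the work surface at z = 0. Lengths are in m, angles in rad, forces in N, time in s.
With the tool pointing down it reaches from about 0.4 to 0.875 m from the base axis. Payload 4.4 kg.
Tool frame: the origin (TCP) lies midway between the tips of the shut fingers; the grasp point (between the pads) lies env.pinch_z behind it (env.pinch_z is the distance from the TCP to the grasp point, in m); z points along the fingers, y is the line along which they close (so a half turn about z gives the same grasp; the last joint's range is limited). The gripper opens to 85 mm and grips with 20 to 120 N. Pads are 22 mm wide; open, the fingers measure 114 mm over their backs; the gripper's body (76 mm by 85 mm) begins 54 mm behind the grasp point. The pads swing forward as they close: fully open they stand 13 mm farther back than shut.
Start: joints at [1.173, 0.628, 0.038, 1.517, -0.027, 0.996, -0.02], TCP at [0.212, -0.615, 0.231] pointing down, gripper open.
Joint ranges: [-3.06, 3.06], [-0.37, 2.12], [-1.25, 1.32], [0.18, 2.47], [-1.1, 4.24], [0.23, 1.98], [-2.94, 2.94]. Speed limits (rad/s): [2.57, 2.57, 3.14, 3.14, 3.14, 3.14, 3.14].

## Interface

Orientations are given as a unit quaternion [w, x, y, z].
In Python, from plant import env, vision gives the robot as it stands. The module is installed in compiled form; this text tells all that it offers.
- The arm moves only by the shell command python3 -m handwheel 'ROWS' [FORCE]. ROWS is JSON, a list that holds one entry, the list of rows, each a list of 5 numbers: the shift along the tool's x, y, z in units of 40 mm (1.0 is 40 mm), then the turn about the tool's z in units of 5 degrees (1.0 is 5 degrees), then the finger opening in mm, from 0 to 85.4. In form: [[[dx, dy, dz, spin, hand], ...]]. A call has 1 to 10 rows; each row shifts and turns the commanded pose from where the row before left it, along the tool's axes as they then stand; what a row does not reach is not made up. A row lasts 1/10 s, in which the tool goes at most 50 mm and 8.59 degrees, less where a joint would pass 70% of its speed; a pose out of reach is approached as far as the arm can. A call is refused whole if a number of a shift passes 1 or a number of a turn 1, either way. A call with a gripper value outside its range is refused whole. The fingers move at their own pace and stop on an object; FORCE is the grip in N (left out, the last holds). Time passes only in rows, so rows that do not move let the fingers close. It gives the time, the measured TCP pose, the force, the opening and the grip force at its end, in the units of the state.
- env.observe(): the state, without advancing time (a new reading comes with each control period).
- vision.read_camera(name): name is "side" or "top" or "wrist"; returns a dict with "pixels" (480x640x3 uint8, blue, green, red), "fx", "fy", "cx", "cy" (pixels), "k1" (the pictures are not rectified: a ray, as slopes to the right and down, at radius r is drawn at 1 + k1 r^2 times it, then the intrinsics apply), "xyz" and "attitude" of the camera in the world; the wrist camera has in their place "tool_from_camera" (4x4, takes a point from camera to tool coordinates, whose origin is the TCP and whose axes are the flange's). Camera axes: x right, y up, looking along -z (the intrinsics and any distortion apply to the point x, -y, -z); pixel columns grow to the right and rows downward; lengths in m; the calibration is good to about 2 mm. A picture is of the moment at which its call begins: read the wrist's pose just before it. There is no depth.
- env.hand_in(): hands the job in; it is judged then, once.
The state is a dict: "clock": time; "joint_positions": joint angles; "qd": joint speeds; "joint_efforts": joint torques, N m; "tool_pos": TCP position; "eef_rot": TCP orientation; "force": force on the tool from outside, world axes, zero at the start; "ft_torque": the same for the moment, N m; "gripper_width": finger opening in m; "grasp_force": force on a finger pad.
Only numpy, scipy, OpenCV 4.12 (cv2) and the standard library are available. Lean on these libraries where they do the work, as an engineer would, in place of code of your own. Each camera call takes 0.05 s, during which the arm holds its last target. There are 200 camera calls.

## Working session

There is one attempt and no reset: what is moved stays moved. The work goes in short steps, Python scripts to look and compute and a shell command to move; the robot and the scene stay as the last step left them, time stands still between calls to the robot, and variables do not carry over. Pictures are saved under pics/ and viewed, at most 10 in all, crops included, and the job is handed in when it is done.

```bash
mkdir -p pics; python3 - <<'E'
from plant import env, vision
import cv2,json
s=env.observe(); print({k:s[k] for k in('clock','tool_pos','eef_rot','force','gripper_width')}, env.pinch_z)
for n in('top','side'):
    c=vision.read_camera(n); cv2.imwrite(f'pics/{n}0.png',c['pixels']); print(n,{k:c[k] for k in c if k!='pixels'})
E
```

```text
{'clock': 0.0, 'tool_pos': array([ 0.21153572, -0.61393575,  0.23037558]), 'eef_rot': array([-9.49195900e-04,  9.86273771e-01,  1.65115470e-01, -1.71252888e-04]), 'force': array([ 0.41309697,  0.86320992, -0.32223597]), 'gripper_width': 0.08566308472013298} 0.0187
top {'fx': 569.4512041394413, 'fy': 569.4512041394413, 'cx': 322.41208680353674, 'cy': 246.76313112860123, 'k1': -0.06597972142590415, 'xyz': array([ 0.57158441, -0.02631593,  1.19030807]), 'attitude': array([-0.6961442 , -0.01422864,  0.03141968,  0.71707294])}
side {'fx': 462.22539263573736, 'fy': 462.22539263573736, 'cx': 319.49728086145217, 'cy': 239.49036814296468, 'k1': -0.11322039738400336, 'xyz': array([0.09963123, 0.4259801 , 0.80515532]), 'attitude': array([-0.38541922, -0.15193871,  0.34922525,  0.84048104])}
```

View pics/top0.png

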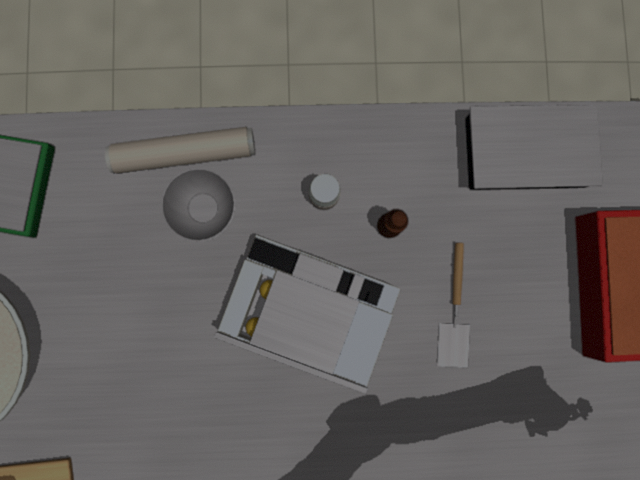

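View pics/side0.png

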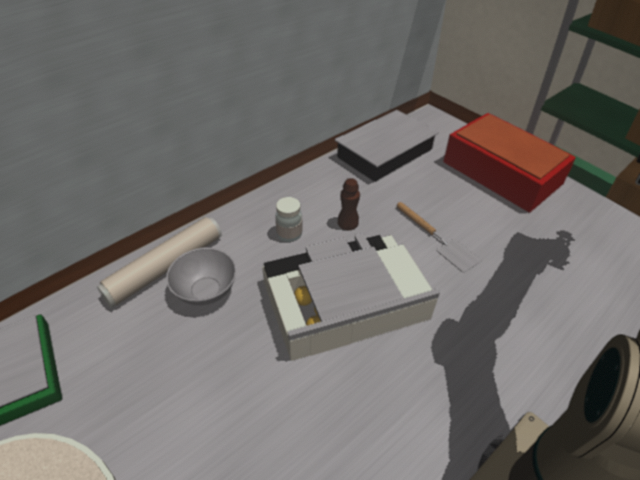

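The top view shows the station yawed about 20° off the image axes. The bar's bare -y end is the black quad near (258,236)-(299,254)-(289,273)-(248,256), and the notch, tooth and nose are near (345,282)-(372,292). The mill is at (392,223), the jar at (325,190), and the spatula is to the right. The side view agrees with this.

```bash
cat > h.py <<'E'
import numpy as np,cv2
from scipy.spatial.transform import Rotation as R
def rot(q): return R.from_quat(np.roll(q,-1)).as_matrix()
def cast(c,uv,z,pose=None):
    uv=np.atleast_2d(np.float64(uv)); d=(uv-[c['cx'],c['cy']])/[c['fx'],c['fy']]
    u=d.copy()
    for _ in range(20): u=d/(1+c['k1']*(u**2).sum(1,keepdims=True))
    ray=np.c_[u[:,0],-u[:,1],-np.ones(len(u))]
    if pose is None: M=rot(c['attitude']);o=np.asarray(c['xyz'])
    else:
        T=np.eye(4);T[:3,:3]=rot(pose[1]);T[:3,3]=pose[0];T=T@c['tool_from_camera'];M=T[:3,:3];o=T[:3,3]
    w=ray@M.T
    return o+w*((z-o[2])/w[:,2])[:,None]
E
python3 - <<'E'
from plant import vision
from h import *
c=vision.read_camera('top'); im=c['pixels']
m=(im.max(2)<45).astype(np.uint8); m[:225]=0;m[320:]=0;m[:,:235]=0;m[:,410:]=0
cs,_=cv2.findContours(m,cv2.RETR_EXTERNAL,cv2.CHAIN_APPROX_NONE)
cs=[k for k in cs if cv2.contourArea(k)>60]
for k in cs:
    b=cv2.boxPoints(cv2.minAreaRect(k)); print(cv2.contourArea(k),b.round(1).tolist()); P=cast(c,b,.07); print((P[:,:2]*1e3).round(0).tolist())
b=cv2.boxPoints(cv2.minAreaRect(np.vstack(cs)));P=cast(c,b,.07)[:,:2];print('all',b.round(),(P*1e3).round(),np.linalg.norm(P-np.roll(P,-1,0),axis=1))
print('box corners',cast(c,[[398,290],[366,387],[218,332]],.08).round(3))
print('mill,jar',cast(c,[[398,217]],.138).round(3),cast(c,[[325,187]],.095).round(3))
E
```

```text
359.5 [[357.8999938964844, 298.29998779296875], [364.3999938964844, 278.79998779296875], [382.70001220703125, 284.8999938964844], [376.20001220703125, 304.3999938964844]]
[[540.0, -121.0], [578.0, -135.0], [565.0, -171.0], [527.0, -157.0]]
203.0 [[336.20001220703125, 290.79998779296875], [343.5, 270.6000061035156], [353.6000061035156, 274.20001220703125], [346.29998779296875, 294.5]]
[[556.0, -79.0], [596.0, -95.0], [588.0, -115.0], [548.0, -99.0]]
923.5 [[246.8000030517578, 257.70001220703125], [254.3000030517578, 237.39999389648438], [298.70001220703125, 253.60000610351562], [291.29998779296875, 273.8999938964844]]
[[626.0, 95.0], [666.0, 79.0], [631.0, -8.0], [592.0, 8.0]]
177.0 [[376.0, 225.0], [405.0, 225.0], [405.0, 237.0], [376.0, 237.0]]
[[684.0, -162.0], [682.0, -220.0], [658.0, -219.0], [660.0, -161.0]]
all [[247. 258.]
 [276. 178.]
 [405. 225.]
 [376. 305.]] [[ 626.   95.]
 [ 784.   33.]
 [ 682. -220.]
 [ 526. -156.]] [0.16935482 0.27276263 0.16935276 0.26988588]
box corners [[ 0.554 -0.2    0.08 ]
 [ 0.369 -0.131  0.08 ]
 [ 0.484  0.153  0.08 ]]
mill,jar [[ 0.691 -0.196  0.138]] [[ 0.758 -0.063  0.095]]
```

Bar length measures 270 mm (nominal 272). Station yaw is about 158.3°, bar middle is at about (0.596, -0.039) and the cover is ajar by about 37 mm. All of this fits the given sizes. First I spin the tool so its x lies along the station's -y, then I travel.

```bash
python3 -m handwheel '[[[0,0,0,-1,0],[0,0,0,-1,0],[0,0,0,-1,0],[0,0,0,-1,0],[0,0,0,-1,0],[0,0,0,-1,0],[0,0,0,-1,0],[0,0,0,-1,0],[0,0,0,-1,0],[0,0,0,-0.86,0]]]' 40
python3 -m handwheel '[[[1,0.2,0,0,0],[1,0.2,0,0,0],[1,0.2,0,0,0],[1,0.2,0,0,0],[1,0.2,0,0,0],[1,0.2,0,0,0],[1,0.2,0,0,0],[1,0.2,0,0,0],[1,0.2,0,0,0],[1,0.2,0,0,0]]]'
```

```text
clock: 1.15
tool_pos: [0.2116, -0.6143, 0.2309]
eef_rot: [-0.0, 0.827, 0.563, 0.0]
force: [-0.4, 0.1, 0.5]
gripper_width: -0.0
grasp_force: 0.0
clock: 2.15
tool_pos: [0.4345, -0.271, 0.2313]
eef_rot: [-0.0, 0.828, 0.561, -0.0]
force: [0.5, 0.1, 0.3]
gripper_width: -0.0
grasp_force: 0.0
```

```bash
python3 -m handwheel '[[[1,0.18,0,0,0],[1,0.18,0,0,0],[1,0.18,0,0,0],[1,0.18,0,0,0],[1,0.18,0,0,0],[1,0.18,0,0,0],[1,0.18,0,0,0],[0.9,0.17,0,0,0],[0.5,0.1,0,0,0],[0,0,0,0,0]]]'
python3 - <<'E'
from plant import env,vision
from h import *
s=env.observe();c=vision.read_camera('wrist');cv2.imwrite('pics/w1.png',c['pixels']);np.set_printoptions(suppress=True)
print(s['tool_pos'],s['eef_rot'],c['tool_from_camera'])
im=c['pixels'];m=(im.max(2)<45).astype(np.uint8)
for k in cv2.findContours(m,0,1)[0]:
    if cv2.contourArea(k)>300:
        b=cv2.boxPoints(cv2.minAreaRect(k));print(cv2.contourArea(k),b.round().tolist(),(cast(c,b,.07,(s['tool_pos'],s['eef_rot']))[:,:2]*1e3).round().tolist())
E
```

```text
clock: 3.15
tool_pos: [0.616, 0.0216, 0.2309]
eef_rot: [-0.001, 0.826, 0.564, 0.001]
force: [-0.4, 0.5, -0.4]
gripper_width: 0.0001
grasp_force: 0.0
[0.61601977 0.02164202 0.23089287] [-0.00095145  0.82599439  0.56367661  0.00101706] [[ 0.00036097  0.95636053  0.292189    0.0752652 ]
 [ 0.99999989 -0.00043041  0.00017335  0.00047324]
 [ 0.00029155  0.29218891 -0.95636058 -0.14332522]
 [ 0.          0.          0.          1.        ]]
40896.5 [[1.0, 479.0], [1.0, 344.0], [639.0, 344.0], [639.0, 479.0]] [[252.0, -95.0], [334.0, 22.0], [814.0, -165.0], [793.0, -306.0]]
1630.5 [[302.0, 164.0], [304.0, 119.0], [367.0, 122.0], [365.0, 166.0]] [[615.0, 66.0], [628.0, 93.0], [667.0, 76.0], [656.0, 48.0]]
```

View pics/w1.png

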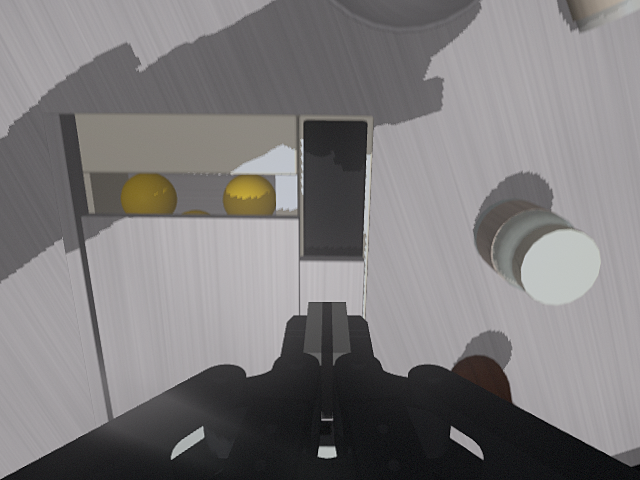

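The wrist view shows the bar's bare end at (303..367, 121) and the flange's rear edge at row ~258. The fingers are over the flange, so they still need to move about 40 mm back.

```bash
python3 - <<'E'
from plant import env,vision
from h import *
s=env.observe();c=vision.read_camera('wrist');p=(s['tool_pos'],s['eef_rot'])
im=c['pixels'].astype(int).max(2)
print(im[225:272:2,330],im[200,290:312],im[200,356:378])
M=rot(s['eef_rot'])
for uv,z in (([303,120],.07),([367,121],.07),([301,200],.07),([365,200],.07),([332,257],.076),([332,261],.088)):
    w=cast(c,[uv],z,p)[0]; print(uv,w.round(4),'tool',((w-p[0])@M*1e3).round(1))
print('tcp',p[0].round(4),'toolx',M[:,0].round(3))
E
```

```text
[ 62  64  68  64  66  66  69  66  64  60  64  58  59  77  88 105 180 188
 187 186 187 187 187 186] [204 203 203 204 203 207 217 136  84  95 126 141 152  89  55  61  66  63
  67  66  65  67] [ 59  61  63  61  59  61  61  50  66 206 205 201 199 188 138 161 167 165
 168 167 162 165]
[303, 120] [0.6259 0.0896 0.07  ] tool [ 69.9 -15.7 160.8]
[367, 121] [0.6661 0.0731 0.07  ] tool [ 69.3  27.8 160.7]
[301, 200] [0.6035 0.0391 0.07  ] tool [ 14.8 -18.  160.8]
[365, 200] [0.6461 0.0224 0.07  ] tool [ 14.8  27.8 160.7]
[332, 257] [ 0.6092 -0.0072  0.076 ] tool [-26.2   4.3 154.8]
[332, 261] [ 0.6095 -0.0061  0.088 ] tool [-25.1   4.1 142.8]
tcp [0.6149 0.0187 0.2308] toolx [0.367 0.93  0.   ]
```

```bash
python3 -m handwheel '[[[0.1,0.14,0.4,0,0],[0,0,0.8,0,0],[0,0,0.8,0,0],[0,0,0.8,0,0],[0,0,0.5,0,0],[0,0,0.3,0,0],[0,0,0,0,0]]]'
python3 - <<'E'
from plant import env,vision
from h import *
s=env.observe();c=vision.read_camera('wrist');cv2.imwrite('pics/w2.png',c['pixels']);print(s['tool_pos'],s['force'])
E
```

```text
clock: 3.95
tool_pos: [0.6201, 0.0175, 0.0851]
eef_rot: [-0.001, 0.828, 0.561, -0.002]
force: [0.9, 0.2, 0.4]
gripper_width: -0.0003
grasp_force: 0.0
[0.62013754 0.01746879 0.08514877] [0.90623683 0.22551865 0.41945469]
```

View pics/w2.png

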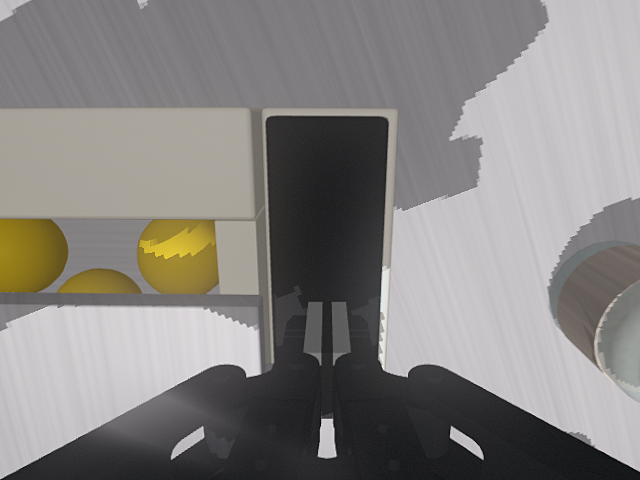

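The fingertips (305..350) are centred over the black bar (272..383) and about 15 mm behind the flange. Next I press.

```bash
python3 -m handwheel '[[[0,0,0.2,0,0],[0,0,0.15,0,0],[0,0,0.05,0,0],[0,0,0,0,0]]]'; python3 -m handwheel '[[[0,0,0.1,0,0],[0,0,0.1,0,0],[0,0,0,0,0],[0,0,0,0,0]]]'
```

```text
clock: 4.4
tool_pos: [0.6216, 0.0188, 0.0713]
eef_rot: [-0.0, 0.827, 0.561, -0.0]
force: [-0.4, -0.8, -0.2]
gripper_width: 0.0005
grasp_force: 0.0
clock: 4.8
tool_pos: [0.6223, 0.0189, 0.064]
eef_rot: [0.0, 0.828, 0.561, 0.001]
force: [-0.6, 0.4, 6.2]
gripper_width: 0.0
grasp_force: 3.0
```

```bash
python3 -m handwheel '[[[0,0,0.1,0,0],[0,0,0,0,0],[0,0,0,0,0]]]'
```

```text
clock: 5.1
tool_pos: [0.6223, 0.0189, 0.0602]
eef_rot: [0.0, 0.828, 0.561, 0.001]
force: [-1.0, -0.1, 7.6]
gripper_width: -0.0002
grasp_force: 3.8
```

```bash
python3 -m handwheel '[[[0,0,0.03,0,0],[-0.2,0,0,0,0],[-0.2,0,0,0,0],[-0.2,0,0,0,0],[-0.2,0,0,0,0],[-0.2,0,0,0,0],[0,0,0,0,0]]]'
```

```text
clock: 5.8
tool_pos: [0.6094, -0.0162, 0.0597]
eef_rot: [0.0, 0.827, 0.562, 0.003]
force: [1.4, 3.1, 7.4]
gripper_width: 0.0001
grasp_force: 3.9
```

```bash
python3 -m handwheel '[[[0,0,0.04,0,0],[0,0,0,0,0],[-0.1,0,0,0,0],[0,0,0,0,0]]]'
```

```text
clock: 6.2
tool_pos: [0.6086, -0.0186, 0.0583]
eef_rot: [0.0, 0.827, 0.562, 0.004]
force: [2.1, 5.6, 8.4]
gripper_width: -0.0
grasp_force: 4.2
```

```bash
python3 - <<'E'
from plant import env,vision
from h import *
a=vision.read_camera('top')['pixels'][210:410,190:430];b=vision.read_camera('side')['pixels'][200:370,240:460]
cv2.imwrite('pics/t3.png',np.hstack([cv2.resize(a,(400,400),interpolation=2)*1,cv2.resize(b,(400,400))]))
s=env.observe();print(s['tool_pos'],s['force'])
E
```

```text
[ 0.60858221 -0.01860383  0.0583324 ] [2.10114203 5.76240725 8.94014729]
```

View pics/t3.png

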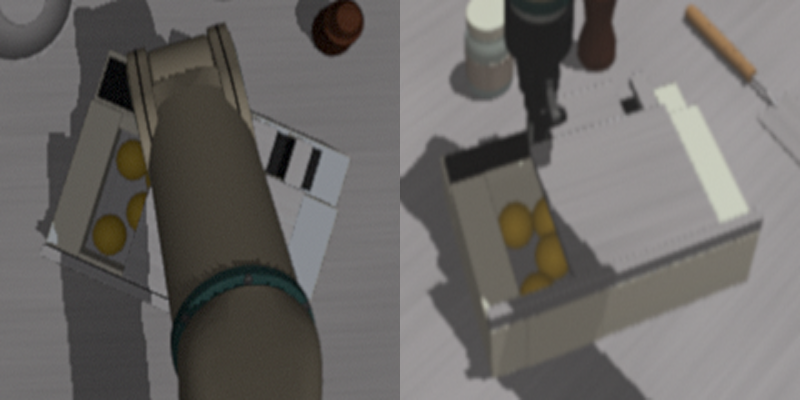

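The cover has moved. The notch is at about (282,157) in the zoom and the bar ahead of the tooth at about (312,170). I measure the tooth now.

```bash
python3 - <<'E'
from plant import env,vision
from h import *
c=vision.read_camera('top');m=(c['pixels'].max(2)<45).astype(np.uint8);m[:265]=0;m[320:]=0;m[:,:335]=0;m[:,410:]=0
yh=np.array([-.370,-.929]);L=np.array([.646,.087])
for k in cv2.findContours(m,0,1)[0]:
    if cv2.contourArea(k)>30:
        P=cast(c,cv2.boxPoints(cv2.minAreaRect(k)),.078)[:,:2];print(cv2.contourArea(k),((P-L)@yh*1e3-152).round(1))
print(env.observe()['force'])
E
```

```text
61.5 [106.9 107.6 115.8 115.2]
194.5 [62.6 63.1 84.  83.4]
[2.14877046 6.0487001  7.09404696]
```

c is about 66 mm, so the tooth is already over the lowered nose (past 57) and clear of it. I continue the push.

```bash
python3 -m handwheel '[[[-0.1,0,0,0,0],[-0.15,0,0,0,0],[-0.15,0,0,0,0],[-0.1,0,0,0,0],[-0.1,0,0,0,0],[0,0,0,0,0]]]'
```

```text
clock: 6.95
tool_pos: [0.5997, -0.041, 0.0583]
eef_rot: [0.0, 0.827, 0.562, 0.004]
force: [2.7, 5.8, 9.0]
gripper_width: 0.0002
grasp_force: 4.2
```

```bash
python3 -m handwheel '[[[-0.06,0,0,0,0],[-0.05,0,0,0,0],[0,0,0,0,0]]]'
```

```text
clock: 7.25
tool_pos: [0.5983, -0.0445, 0.0583]
eef_rot: [0.0, 0.827, 0.562, 0.004]
force: [2.0, 6.5, 9.0]
gripper_width: 0.0001
grasp_force: 4.4
```

```bash
python3 -m handwheel '[[[-0.05,0,0,0,0],[-0.05,0,0,0,0],[0,0,0,0,0]]]'; python3 - <<'E'
from plant import env,vision
from h import *
c=vision.read_camera('top');m=(c['pixels'].max(2)<45).astype(np.uint8);m[:265]=0;m[320:]=0;m[:,:335]=0;m[:,410:]=0
yh=np.array([-.370,-.929]);L=np.array([.646,.087])
for k in cv2.findContours(m,0,1)[0]:
    if cv2.contourArea(k)>30:
        P=cast(c,cv2.boxPoints(cv2.minAreaRect(k)),.078)[:,:2];print(cv2.contourArea(k),((P-L)@yh*1e3-152).round(1))
E
```

```text
clock: 7.55
tool_pos: [0.5975, -0.0465, 0.0584]
eef_rot: [-0.0, 0.827, 0.563, 0.005]
force: [2.8, 9.0, 6.1]
gripper_width: -0.0004
grasp_force: 7.2
174.0 [ 92.4  92.7 113.9 113.7]
```

The lateral force has risen and the notch spans y 92..114, so c is about 95 and the cover is at the hard stop. I ease off slightly and then lift straight up.

```bash
python3 -m handwheel '[[[0.08,0,0,0,0],[0,0,-0.1,0,0],[0,0,-0.15,0,0],[0,0,-0.2,0,0],[0,0,-0.4,0,0],[0.2,0,-0.7,0,0],[0.5,0,-1,0,0],[1,0,-1,0,0],[1,0,-0.5,0,0],[0,0,0,0,0]]]'
python3 -m handwheel '[[[1,0,-0.2,0,0],[1,0,0,0,0],[1,0,0,0,0],[1,0,0,0,0],[0,0,0,0,0],[0,0,0,0,0]]]'
python3 - <<'E'
from plant import env,vision
from h import *
c=vision.read_camera('top');m=(c['pixels'].max(2)<45).astype(np.uint8);m[:265]=0;m[320:]=0;m[:,:335]=0;m[:,410:]=0
yh=np.array([-.370,-.929]);L=np.array([.646,.087])
for k in cv2.findContours(m,0,1)[0]:
    if cv2.contourArea(k)>30:
        P=cast(c,cv2.boxPoints(cv2.minAreaRect(k)),.078)[:,:2];print(cv2.contourArea(k),((P-L)@yh*1e3-152).round(1))
a=c['pixels'][210:410,190:430];b=vision.read_camera('side')['pixels'][200:370,240:460]
cv2.imwrite('pics/t4.png',np.hstack([cv2.resize(a,(400,400)),cv2.resize(b,(400,400))]))
E
```

```text
clock: 8.6
tool_pos: [0.6361, 0.0553, 0.2177]
eef_rot: [-0.0, 0.825, 0.565, 0.005]
force: [-0.2, 0.5, -0.7]
gripper_width: 0.0005
grasp_force: 0.0
clock: 9.2
tool_pos: [0.6912, 0.1961, 0.2205]
eef_rot: [-0.0, 0.827, 0.562, -0.001]
force: [0.3, -1.4, -0.2]
gripper_width: -0.0
grasp_force: 0.0
194.5 [ 93.1  93.1 113.8 113.7]
```

View pics/t4.png

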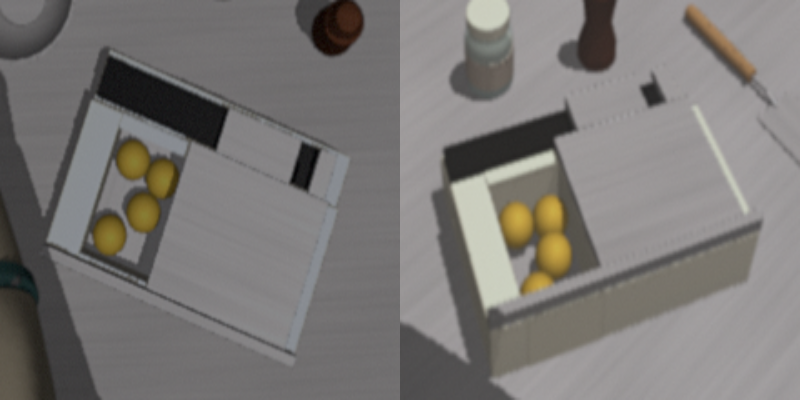

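The cover is fully open with its notch over the nose at zoom (305,165). The finger is clear, and the mill, jar, bowl and spatula are where they were.

```bash
python3 -c "
from plant import env
print(env.hand_in())"
```

```text
the job is handed in; nothing more can be done
None
```

The garnish station is open: I pushed the cover to its hard stop (about 95 mm) with the thumb bar held down, then lifted off so the bar could spring up with its nose in the notch; I judged that from the camera views and did not measure the nose height. The mill, jar, bowl and spatula were not touched, and the job was handed in at about 9 s.

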